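# Open the strut-lid tool chest on the scaffold and put the scraper away

## Robot

A 6-joint arm with a two-finger parallel gripper is mounted at the origin on the work surface. World frame = base frame: x ahead of the robot, y to its left, z up, the work surface at z = 0. Lengths are in mm, angles in rad, forces in N, time in s.
With the tool pointing down it reaches from about 275 to 750 mm from the base axis. Payload 10.2 kg.
Tool frame: the origin (TCP) lies at the very end of the fingers, on their centre line; the grasp point (between the pads) lies 19 mm behind it; x points along the fingers, y is the direction in which the jaws open and shut, and the axes are right-handed (so a half turn about x gives the same grasp; the last joint's range is limited). The gripper opens to 85 mm and grips with 20 to 120 N. Pads are 22 mm wide; open, the fingers measure 114 mm over their backs; the gripper's body (76 mm by 85 mm) begins 54 mm behind the grasp point. The pads swing forward as they close: fully open they stand 13 mm farther back than shut.
Start: joints at [-1.47, 0.313, 1.498, -0, 1.331, -0.223], TCP at [167.027, -497.728, 231.294] pointing down, gripper open.
Joint ranges: [-2.94, 2.94], [-0.97, 2.17], [0.19, 2.56], [-1.23, 4.37], [0.02, 3.11], [-2.88, 2.88]. Speed limits (rad/s): [2.39, 2.39, 3.01, 3.14, 3.14, 3.14].

## Interface

Orientations are given as a unit quaternion [w, x, y, z].
In Python, from rig import ctrl, viewer, order gives the robot as it stands. The module is installed in compiled form; this text tells all that it offers.
- The arm moves only by the tool carry_out, never from a script. Its argument "deltas" is a list of rows, each a list of 7 numbers: the gripper command: -1 is fully open, 1 is shut, values between are in proportion, then the shift along the tool's x, y, z in mm, then the turn, a rotation vector about the tool's x, y, z in degrees. A call has exactly 5 rows; each row is the pose to reach, as a shift and turn from the pose commanded when the call began, along the tool's axes at that moment; what a row does not reach only later rows make up. A row lasts 1/8 s, in which the tool goes at most 62.5 mm and 10.7 degrees, less where a joint would pass 70% of its speed; a pose out of reach is approached as far as the arm can. A call with a gripper value outside its range is refused whole. The fingers move at their own pace and stop on an object; "newtons" is the grip in N (left out, the last holds). Time passes only in rows, so rows that repeat a pose let the fingers close, or fill a call up. It gives the time, the measured TCP pose, the force and the opening at its end, in the units of the state.
- ctrl.sense(): the state, without advancing time (a new reading comes with each control period).
- viewer.capture(name): name is "scene" or "top" or "wrist"; returns the picture (400x640x3 uint8, red, green, blue); there is no depth.
- viewer.calibration(name): a dict with "fx", "fy", "cx", "cy" (pixels), "xyz" and "attitude" of the camera in the world; the wrist camera has in their place "T_tool_cam" (4x4, takes a point from camera to tool coordinates, whose origin is the TCP and whose axes are the tool frame's). Camera axes: x right, y down, z forward; pixel columns grow to the right and rows downward; lengths in mm; the calibration is good to about 2 mm. A picture is of the moment at which its call begins: read the wrist's pose just before it. calibration takes no time and is no camera call.
- order.finish_job(): hands the job in, once; it reports no verdict.
The state is a dict: "time_s": time; "joints": joint angles; "dq": joint speeds; "tau": joint torques, N m; "eef_pos": TCP position; "ee_rot": TCP orientation; "force": force on the tool from outside, world axes, zero at the start; "wrist_torque": the same for the moment, N m; "grip_width": opening from 0.0 (shut) to 1.0 (fully open).
Only numpy, scipy, OpenCV 4.12 (cv2) and the standard library are available. Lean on these libraries where they do the work, as an engineer would, in place of code of your own. Each camera call takes 0.05 s, during which the arm holds its last target. There are 200 camera calls.

## Task

Raise the lid of the low steel tool chest by its front lip, smoothly, without flinging it or letting it slam shut, until its gas struts carry it fully open and hold it there by themselves. Then lay the paint scraper flat in the large empty compartment of the chest's tray, without dropping it, and leave the lid standing open; leave the spray can and the respirator undisturbed.

Things in the scene. Friction and masses are not known exactly. Their poses are not given: they have to be found in the camera images.
- chest: low grey steel tool chest, fixed on the deck, its front with the lift lip towards the robot's right: 250 mm deep (x), 370 wide (y), rim 120 high, 160 with lid shut; latches undone. Origin: centre of underside; x points from the front to the hinges, z up. A black tray inside spans front to back; a cross wall parts a 62 mm compartment at +y, holding spray caps, from the large empty one
- chest_lid (a joint): lid angle, rad: 0 shut (start), 1.50 fully open at its stop, standing 410 mm high. Lid about 0.9 kg, hinged at the back, on two damped gas struts. Let go below its balance point (somewhere in 0.5 to 0.75) it falls shut; beyond it the struts raise it to the stop in a few seconds and hold it. Lifting at the lip takes about 5 N at first, less and less up to the balance point
- hinge (a point): fixed point on the hinge axis at mid-width, 125 mm behind the chest's middle, 122 mm above the deck; axes as the chest's (the hinge axis runs along y)
- lip_edge (a point): middle of the rolled front edge (10 mm round) of the lift lip; moves with the lid. The lip is a 4 mm aluminium strip, 300 mm long along y, standing out 32 mm from the lid's front. This point is 285 mm from the hinge axis and, lid shut, 123 mm above the deck, 35 mm ahead of the chest's front wall, free space below. Axes as the chest's when shut
- tray_mid (a point): centre of the floor of the tray's large empty compartment, 236 mm (x) by 261 mm (y), 36 mm deep; floor 68 mm above the deck, 52 mm below the chest's rim; this point lies 32 mm to -y of the chest's middle. Axes as the chest's
- scraper: paint scraper lying flat on the deck out in front of the chest's lip: 190 mm long, about 0.14 kg. Wooden handle 28 mm wide, 22 thick, with steel butt, from 95 mm behind the origin to 10 ahead; then a flat steel blade widening to 75 mm, 3 mm thick, at mid-thickness. Origin: under its middle, on its underside; x points from handle to blade, z up
- scraper_mid (a point): middle of the scraper's length, width and thickness, 11 mm above its underside; axes as the scraper's
- scraper_grip (a point): middle of the wooden handle, 37 mm behind the scraper's middle, 11 mm above its underside; axes as the scraper's
- spray_can: bystander: standing aerosol can, 65 mm in diameter, 196 mm high, behind the chest (hinge side). Origin: centre of its underside, z up
- respirator: bystander: grey half-mask respirator with two round filter cartridges, about 150 mm across and 80 mm high, lying on the deck in front of the chest's lip, between lip and scraper or beyond the scraper. Origin: centre of its underside
There are look-alikes about, which are no part of the job. Of the things shaped like the scraper, the dark steel one is meant.

How it is judged (in metres and radians):
On the way:
1. the lid stands fully open on its struts (beyond 1.40 rad) with the robot off the chest, for half a second (value of joint chest_lid above 1.4 rad and contact force between each of the fingers, the arm and chest below 0.1 N), for 0.5 s.
At the end, for the whole second after the job is handed in: the lid stands open beyond 1.40 rad, held by its struts alone, and the scraper lies flat (within 0.15 rad, its middle less than 18 mm above the tray floor) and at rest inside the tray's large compartment (value of joint chest_lid above 1.4 rad and x of scraper_mid in the frame of tray_mid between -0.1 and 0.1 m and y of scraper_mid in the frame of tray_mid between -0.11 and 0.11 m and z of scraper_mid in the frame of tray_mid between 0 and 0.018 m and angle between the z axis of scraper and the z axis of chest, either way round below 0.15 rad and linear speed of scraper below 0.02 m/s); the robot touches nothing.
It fails at once if the lid is flung open or slammed shut (faster than 3 rad/s) (velocity of joint chest_lid above 3 rad/s or velocity of joint chest_lid below -3 rad/s).
It fails at once if the scraper is dropped (falls faster than 1 m/s, some 50 mm, out of the fingers) (linear speed of scraper above 1 m/s and contact force between the fingers and scraper below 0.05 N).
It fails at once if the spray can is shifted by more than 30 mm or tipped (distance of spray_can from where it was at the start of the episode above 0.03 m or angle between spray_can's own z axis and vertical above 0.3 rad).
It fails at once if the respirator is shifted by more than 30 mm (distance of respirator from where it was at the start of the episode above 0.03 m).
It also fails if it takes over 64 s, if anything falls off the work surface, if the arm or the gripper's body presses on something with over 40 N, if the wrist force passes 120 N, or if a joint passes its speed limit or range.

## Working session

There is one attempt and no reset: what is moved stays moved. The work goes in short steps, Python scripts to look and compute and a tool call to move; the robot and the scene stay as the last step left them, time stands still between calls to the robot, and variables do not carry over. Pictures are saved under pics/ and viewed, about 8 in all and at most 12, crops included, and the job is handed in when it is done.

Besides the shell and the picture viewer there is one more tool, called as name([rows], argument=value, ...), one row to a line, values as JSON. carry_out: Moves the arm, as the interface text tells. Its arguments: {"type":"object","properties":{"deltas":{"type":"array"},"newtons":{"type":"number"}},"required":["deltas"]}

```bash
mkdir -p pics; cat > h.py <<'E'
import numpy as np,cv2
from scipy.spatial.transform import Rotation as R
from rig import ctrl,viewer,order
def q2R(q): return R.from_quat([q[1],q[2],q[3],q[0]]).as_matrix()
def cam(n):
    c=viewer.calibration(n)
    if 'T_tool_cam' in c:
        s=ctrl.sense();T=np.eye(4);T[:3,:3]=q2R(s['ee_rot']);T[:3,3]=s['eef_pos'];T=T@np.array(c['T_tool_cam'])
    else:
        T=np.eye(4);a=np.array(c['attitude']);T[:3,:3]=a if a.shape==(3,3) else q2R(a);T[:3,3]=c['xyz']
    return c,T
def px(c,T,u,v,z):
    d=T[:3,:3]@np.array([(u-c['cx'])/c['fx'],(v-c['cy'])/c['fy'],1]);o=T[:3,3]
    return o+d*(z-o[2])/d[2]
def proj(c,T,p):
    q=T[:3,:3].T@(np.array(p)-T[:3,3]);return c['fx']*q[0]/q[2]+c['cx'],c['fy']*q[1]/q[2]+c['cy']
def save(n,f,crop=None,k=1):
    im=viewer.capture(n)[:,:,::-1]
    cv2.imwrite(f'pics/full_{f}.png',im)
    if crop: x0,y0,x1,y1=crop;im=im[y0:y1,x0:x1]
    cv2.imwrite(f'pics/{f}.png',cv2.resize(im,None,fx=k,fy=k,interpolation=cv2.INTER_CUBIC))
E
python3 - <<'E'
from h import *
for n in('scene','top','wrist'): print(n,viewer.calibration(n))
print(ctrl.sense())
save('top','top1',None,1.25);save('scene','scene1',None,1.25)
E
```

```text
scene {'fx': 394.6727053435053, 'fy': 394.6727053435053, 'cx': 325.63659645658686, 'cy': 199.83080011305404, 'xyz': array([1093.03870207,  567.88174193, 1147.9004191 ]), 'attitude': array([-0.12937513,  0.33313549,  0.87814266, -0.3180382 ])}
top {'fx': 500.4742400495322, 'fy': 500.4742400495322, 'cx': 322.4586926485529, 'cy': 206.4642668078896, 'xyz': array([ 216.15767438,  -86.2073327 , 1873.62248307]), 'attitude': array([ 0.0508459 , -0.69756895,  0.71231291, -0.05850276])}
wrist {'fx': 318.7893637928399, 'fy': 318.7893637928399, 'cx': 315.2964652010068, 'cy': 210.77651224418358, 'T_tool_cam': array([[-1.29609147e-03, -2.99625289e-01,  9.54056081e-01,
        -1.41291338e+02],
       [ 9.99998793e-01,  4.28797653e-04,  1.49317064e-03,
        -4.11485258e-01],
       [-8.56488694e-04,  9.54056865e-01,  2.99624372e-01,
        -7.70846248e+01],
       [ 0.00000000e+00,  0.00000000e+00,  0.00000000e+00,
         1.00000000e+00]])}
{'time_s': 0.0, 'joints': array([-1.47043777e+00,  3.13417445e-01,  1.49847141e+00, -2.21469547e-05,
        1.33099977e+00, -2.23384309e-01]), 'dq': array([ 0.00163442,  0.00155459, -0.00025012,  0.00022365, -0.0002724 ,
        0.00051095]), 'tau': array([-6.59196780e-05, -4.12264323e+01, -2.59745711e+01, -1.85056447e-04,
        4.10642795e-03, -6.31319210e-06]), 'eef_pos': array([ 166.97451763, -497.45243165,  230.73881348]), 'ee_rot': array([ 0.1135052 ,  0.69788319,  0.1144208 , -0.69784203]), 'force': array([-0.55205755,  0.38424737, -0.22886444]), 'wrist_torque': array([-0.02266399,  0.04655645,  0.01610838]), 'grip_width': 0.9985476475832301}
```

View pics/top1.png

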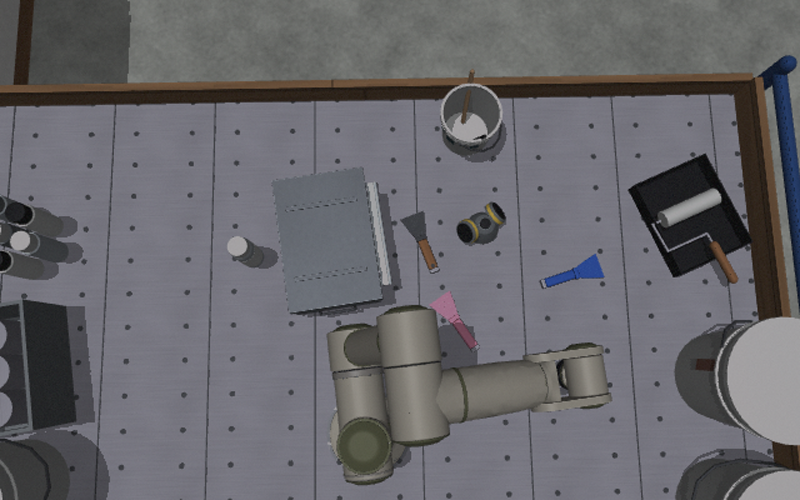

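View pics/scene1.png

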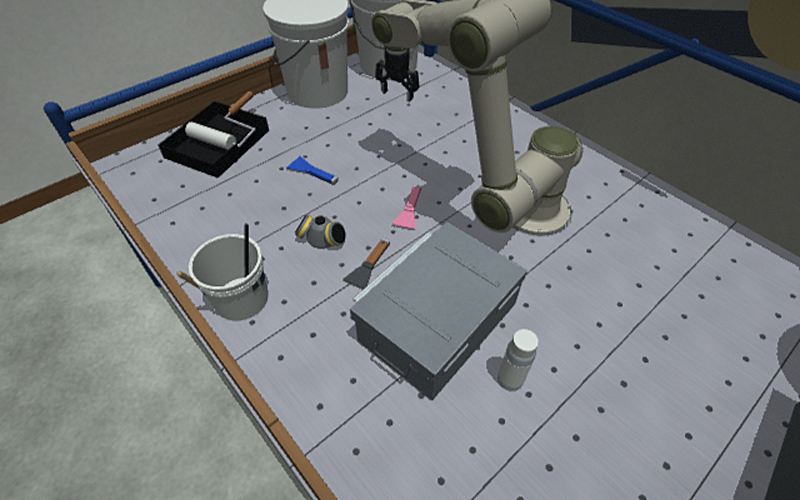

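The top view (1.25×) shows the chest at about (330,240) with its lip at (380,235). There are three scraper shapes: 
- **Dark steel:** wood handle, (413,215)–(435,270).
- **Pink:** (445,295)–(475,348).
- **Blue:** (540,285)–(603,265).

The first fits the description. The respirator is at (482,224) and the can at (238,248).

```bash
python3 - <<'E'
from h import *
c,T=cam('top')
im=cv2.imread('pics/full_top1.png')[120:300,200:430]
cv2.imwrite('pics/crop1.png',cv2.resize(im,None,fx=3.4,fy=3.3,interpolation=cv2.INTER_CUBIC))
for n,u,v,z in [('lid',273,182,160),('lid',362,168,160),('lid',383,302,160),('lid',290,313,160),('lip',372,183,123),('lip',387,284,123),('resp',482,224,40),('can',237,244,196),('sc tipL',402,217,11),('tipR',424,211,11),('butt',434,271,11)]:
    print(n,px(c,T,u/1.25,v/1.25,z).round(0))
E
```

```text
lid [708. 254. 160.]
lid [744.   3. 160.]
lid [363. -50. 160.]
lid [338. 204. 160.]
lip [710. -23. 123.]
lip [416. -61. 123.]
resp [ 601. -348.   40.]
can [526. 343. 196.]
sc tipL [ 633. -109.   11.]
tipR [ 651. -177.   11.]
butt [ 465. -202.   11.]
```

View pics/crop1.png

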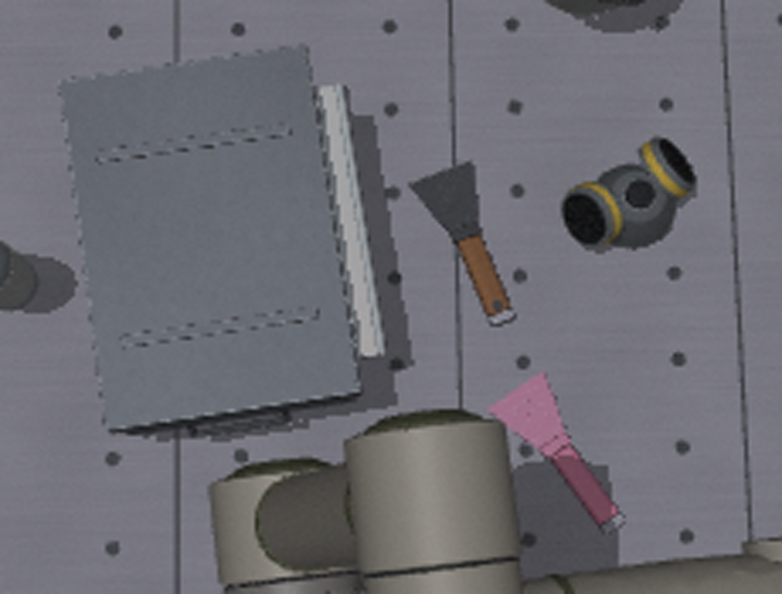

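The crop confirms it: the dark steel blade with the wooden handle spans (440,170)–(502,322). It lies between the lip and the respirator (630,200), and the pink one is elsewhere. Next I'll fit the chest frame and plan the approach to the lip.

```bash
cat >> h.py <<'E'
def plan(p,Rt):
    "delta from measured pose to target in tool axes"
    s=ctrl.sense();R0=q2R(s['ee_rot'])
    return (R0.T@(np.array(p)-s['eef_pos'])).round(1),np.degrees(R.from_matrix(R0.T@Rt).as_rotvec()).round(1)
E
python3 - <<'E'
from h import *
c,T=cam('top')
P=lambda u,v,z:px(c,T,200+u/3.4,120+v/3.3,z)
L=np.array([P(62,80,160),P(308,45,160),P(360,393,160),P(106,430,160)])
print(L.round(0), [np.linalg.norm(L[i]-L[(i+1)%4]).round() for i in range(4)])
m=L.mean(0); xc=(L[0]+L[3]-L[1]-L[2]);yc=(L[2]+L[3]-L[0]-L[1])
print('mid',m,'ang x',np.degrees(np.arctan2(xc[1],xc[0])),'ang y',np.degrees(np.arctan2(yc[1],yc[0])))
for n,u,v,z in [('lip out',345,86,123),('lip out',384,354,123),('sc',410,185,11),('sc',474,162,11),('butt',490,326,15),('butt',514,318,15),('hB',458,240,15),('hB2',482,234,15),('resp',630,200,40),('r',562,215,40),('r',696,180,40)]: print(n,P(u,v,z).round(0))
print(q2R(ctrl.sense()['ee_rot']).round(2))
E
```

```text
[[713. 255. 160.]
 [747.  -0. 160.]
 [371. -48. 160.]
 [338. 207. 160.]] [np.float64(258.0), np.float64(379.0), np.float64(258.0), np.float64(378.0)]
mid [542.30316017 103.30360783 160.        ] ang x 97.4684646809249 ang y -172.70959199694954
lip out [711. -37. 123.]
lip out [416. -73. 123.]
sc [ 624. -105.   11.]
sc [ 649. -177.   11.]
butt [ 458. -190.   15.]
butt [ 466. -216.   15.]
hB [ 558. -157.   15.]
hB2 [ 564. -184.   15.]
resp [ 595. -347.   40.]
r [ 579. -271.   40.]
r [ 617. -420.   40.]
[[-0.    0.32 -0.95]
 [ 0.   -0.95 -0.32]
 [-1.   -0.   -0.  ]]
```

```bash
cat >> h.py <<'E'
XC=np.array([-.129,.992,0]);YC=np.array([-.992,-.129,0]);Z=np.array([0,0,1.])
MID=np.array([542.3,103.3,0]);HINGE=MID+125*XC+122*Z
def Rl(a): # tool pitched a deg below horizontal along chest x
    a=np.radians(a);x=np.cos(a)*XC-np.sin(a)*Z;y=-np.sin(a)*XC-np.cos(a)*Z
    return np.c_[x,y,np.cross(x,y)]
def lip(th,s=60): return HINGE+s*YC-285*np.cos(th)*XC+285*np.sin(th)*Z
E
python3 - <<'E'
from h import *
Rt=Rl(15);t=Rt[:,0]
print(lip(0),plan(lip(0)-170*t+40*Z,Rt),plan(lip(0)-80*t,Rt))
E
```

```text
[503.42 -63.16 122.  ] (array([  25.1, -143.5, -425.4]), array([  9.5,   7.3, -74.7])) (array([  88.4, -228.8, -442.2]), array([  9.5,   7.3, -74.7]))
```

carry_out([
  [-0.5,2,-12,-35,0.8,0.6,-6.2],
  [0,5,-29,-85,1.9,1.5,-15],
  [0.39,8,-46,-136,3,2.3,-24],
  [0.39,10,-63,-187,4.2,3.2,-33],
  [0.39,13,-80,-238,5.3,4.1,-42],
])

```text
time_s: 0.72
eef_pos: [368.5, -345.2, 218.3]
ee_rot: [0.181, -0.638, -0.33, 0.672]
force: [0.1, -0.0, -0.8]
grip_width: 0.306
```

```bash
python3 - <<'E'
from h import *
s=ctrl.sense();print(s['time_s'],s['eef_pos'],s['joints'].round(2),s['grip_width'])
Rt=Rl(15);t=Rt[:,0]
print(plan(lip(0)-170*t+40*Z,Rt))
E
```

```text
0.725 [ 368.52672338 -345.18920346  218.27545109] [-1.09  0.66  1.18  0.22  2.01  0.27] 0.30557009113168687
(array([  69.5,  -49.3, -177.3]), array([  4.1,   3.2, -32.5]))
```

carry_out([
  [0.39,12,-8,-30,0.7,0.5,-5.5],
  [0.39,28,-20,-72,1.7,1.3,-13],
  [0.39,44,-31,-113,2.6,2,-21],
  [0.39,59,-42,-152,3.5,2.7,-28],
  [0.39,69,-49,-177,4.1,3.2,-32.5],
])

```text
time_s: 1.35
eef_pos: [524.1, -226.4, 204.6]
ee_rot: [0.393, -0.531, -0.466, 0.588]
force: [-0.3, -1.1, 0.4]
grip_width: 0.301
```

```bash
python3 - <<'E'
from h import *
s=ctrl.sense();print(s['time_s'],s['eef_pos'],s['joints'].round(2),s['grip_width'])
Rt=Rl(15);t=Rt[:,0]
print(plan(lip(0)-80*t,Rt))
save('wrist','w1')
c,T=cam('wrist')
print(T[:3,3],proj(c,T,lip(0)),proj(c,T,lip(0,0)),proj(c,T,lip(0,150)),proj(c,T,lip(0,-150)))
E
```

```text
1.35 [ 524.0958571  -226.42632171  204.62587627] [-0.86  0.97  0.97  0.78  2.3   0.75] 0.3012508190834155
(array([100.3,  37.3,  -0.7]), array([0. , 0.1, 0. ]))
[ 619.79459437 -350.58526672  237.93669823] (np.float64(350.0465412370671), np.float64(189.01088058390212)) (np.float64(352.0606441771256), np.float64(128.94663295736382)) (np.float64(347.41231973440983), np.float64(267.5682023035972)) (np.float64(358.3096439359714), np.float64(-57.41001320422387))
```

View pics/w1.png

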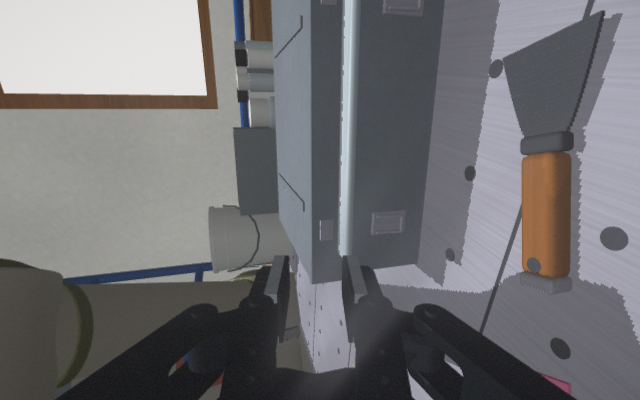

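The wrist view shows the lip as a light strip at u≈347, ending at v≈257. My prediction was u≈348, v≈267, so the two agree. The fingers are at u 265–365. I'll go in with the strip between the jaws.

carry_out([
  [0.39,50,19,0,0,0,0],
  [0.39,95,36,0,0,0,0],
  [0.39,125,37,0,0,0,0],
  [0.39,145,37,0,0,0,0],
  [0.39,150,37,0,0,0,0],
])

```text
time_s: 2.02
eef_pos: [505.3, -93.2, 130.5]
ee_rot: [0.391, -0.533, -0.465, 0.589]
force: [0.1, 0.0, -0.2]
grip_width: 0.304
```

```bash
python3 - <<'E'
from h import *
s=ctrl.sense();print(s['time_s'],s['eef_pos'],s['force'].round(1),s['joints'].round(2))
Rt=Rl(15);t=Rt[:,0]
print(plan(lip(0)+20*t,Rt))
save('wrist','w2')
E
```

```text
2.025 [505.31170063 -93.15143026 130.52966394] [ 0.1  0.  -0.2] [-0.74  0.89  1.37  0.74  1.99  0.57]
(array([51.2,  0.3, -2.1]), array([ 0.1,  0.1, -0.2]))
```

View pics/w2.png

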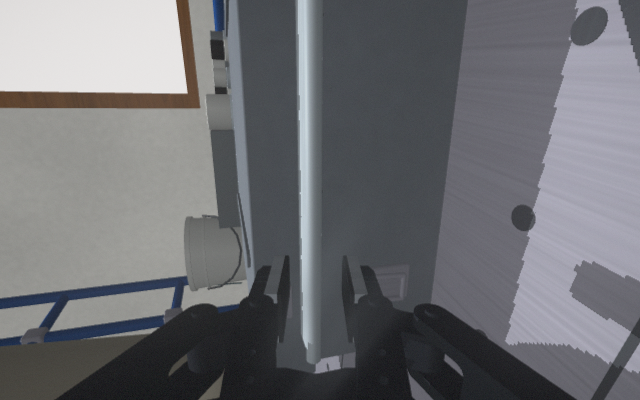

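The strip (u≈310) is centred between the jaws (u 285–348), so I'll insert.

carry_out([
  [0.39,15,0,0,0,0,0],
  [0.39,30,0,0,0,0,0],
  [0.39,42,0,0,0,0,0],
  [0.39,50,0,0,0,0,0],
  [0.39,50,0,0,0,0,0],
])

```text
time_s: 2.7
eef_pos: [499.3, -45.5, 117.5]
ee_rot: [0.391, -0.533, -0.465, 0.588]
force: [0.4, 0.0, 0.2]
grip_width: 0.303
```

```bash
cat > arc.py <<'E'
import sys
from h import *
s=ctrl.sense();print(s['time_s'],s['eef_pos'].round(1),s['force'].round(1),s['joints'].round(2))
Rt=q2R(s['ee_rot']);a=np.degrees(np.arcsin(-Rt[2,0]));print('pitch',a, 'th0 est',a-15)
th0=np.radians(float(sys.argv[1]))
for d in map(float,sys.argv[2:]):
    th=np.radians(d);Rn=Rl(15+d);p,r=plan(lip(th)+20*Rn[:,0],Rn);print(d,p,r)
E
python3 arc.py 0 1.5 4 7 10 13 16 20 25
```

```text
2.7 [499.3 -45.5 117.5] [0.4 0.  0.2] [-0.69  0.86  1.47  0.77  1.91  0.55]
pitch 15.232130789697877 th0 est 0.2321307896978766
1.5 [-0.4 -6.4 -1.8] [0.1 0.1 1.3]
4.0 [ -3.1 -17.7  -1.8] [0.1 0.1 3.8]
7.0 [ -5.8 -31.3  -1.8] [0.1 0.1 6.8]
10.0 [ -7.6 -45.1  -1.9] [0.1 0.1 9.8]
13.0 [ -8.8 -59.   -1.9] [ 0.1  0.1 12.8]
16.0 [ -9.3 -72.9  -1.9] [ 0.1  0.1 15.8]
20.0 [ -8.7 -91.4  -1.9] [ 0.1  0.1 19.8]
25.0 [  -6.2 -114.5   -2. ] [ 0.1  0.  24.8]
```

carry_out([
  [0.39,-0.4,-6.4,0,0,0,1.3],
  [0.39,-2,-13,0,0,0,2.8],
  [0.39,-4,-22,0,0,0,4.8],
  [0.39,-5.8,-31,0,0,0,6.8],
  [0.39,-7.6,-45,0,0,0,9.8],
])

```text
time_s: 3.32
eef_pos: [498.8, -41.7, 163.5]
ee_rot: [0.339, -0.572, -0.417, 0.62]
force: [0.8, -0.5, -3.7]
grip_width: 0.304
```

```bash
python3 arc.py 0 13 16 19 22 25 28
```

```text
3.325 [498.8 -41.7 163.5] [ 0.8 -0.5 -3.7] [-0.67  0.7   1.5   0.72  1.85  0.63]
pitch 25.223611686823073 th0 est 10.223611686823073
13.0 [ -2.8 -13.3  -1.8] [ 0.1 -0.   2.8]
16.0 [ -5.7 -26.9  -1.9] [ 0.1 -0.   5.8]
19.0 [ -7.8 -40.7  -1.9] [ 0.1 -0.   8.8]
22.0 [ -9.2 -54.5  -1.9] [ 0.1 -0.  11.8]
25.0 [ -9.9 -68.4  -1.9] [ 0.1 -0.  14.8]
28.0 [ -9.9 -82.3  -1.9] [ 0.1 -0.  17.8]
```

The force is -3.7 N in z, so the lid is on the finger. I'll continue along the arc.

carry_out([
  [0.39,-2.8,-13.3,0,0,0,2.8],
  [0.39,-5.7,-27,0,0,0,5.8],
  [0.39,-7.8,-41,0,0,0,8.8],
  [0.39,-9.2,-54.5,0,0,0,11.8],
  [0.39,-9.9,-68,0,0,0,14.8],
])

```text
time_s: 3.95
eef_pos: [496.2, -22.2, 230.2]
ee_rot: [0.256, -0.621, -0.34, 0.658]
force: [2.1, -2.7, -1.1]
grip_width: 0.302
```

```bash
python3 arc.py 0 28 31 34 37 40
```

```text
3.95 [496.2 -22.2 230.2] [ 2.1 -2.7 -1.1] [-0.6   0.48  1.5   0.62  1.78  0.77]
pitch 40.09518955540771 th0 est 25.095189555407707
28.0 [ -2.7 -13.3  -2. ] [ 0.1 -0.1  2.9]
31.0 [ -5.5 -26.9  -2. ] [ 0.1 -0.1  5.9]
34.0 [ -7.6 -40.7  -2. ] [ 0.1 -0.1  8.9]
37.0 [ -9.  -54.5  -2.1] [ 0.1 -0.1 11.9]
40.0 [ -9.7 -68.4  -2.1] [ 0.1 -0.1 14.9]
```

carry_out([
  [0.39,-2.8,-13.3,0,0,0,2.8],
  [0.39,-5.7,-27,0,0,0,5.8],
  [0.39,-7.8,-41,0,0,0,8.8],
  [0.39,-9.2,-54.5,0,0,0,11.8],
  [0.39,-9.9,-68,0,0,0,14.8],
])

```text
time_s: 4.58
eef_pos: [491.1, 14.3, 288.3]
ee_rot: [0.169, -0.659, -0.257, 0.686]
force: [1.7, -1.6, -1.0]
grip_width: 0.306
```

```bash
python3 arc.py 0 43 46 49 52 54
```

```text
4.575 [491.1  14.3 288.3] [ 1.7 -1.6 -1. ] [-0.48  0.31  1.48  0.5   1.72  0.95]
pitch 54.82681922845717 th0 est 39.82681922845717
43.0 [ -4.  -13.6  -2.2] [ 0.1 -0.1  3.2]
46.0 [ -6.8 -27.2  -2.3] [ 0.1 -0.1  6.2]
49.0 [ -8.8 -41.   -2.3] [ 0.1 -0.1  9.2]
52.0 [-10.1 -54.8  -2.3] [ 0.1 -0.1 12.2]
54.0 [-10.6 -64.1  -2.3] [ 0.1 -0.1 14.2]
```

carry_out([
  [0.39,-4,-13.6,0,0,0,3],
  [0.39,-6.8,-27,0,0,0,6],
  [0.39,-8.8,-41,0,0,0,9],
  [0.39,-10,-54,0,0,0,12],
  [0.39,-10.6,-62,0,0,0,14],
])

```text
time_s: 5.2
eef_pos: [485.1, 58.8, 332.8]
ee_rot: [0.084, -0.686, -0.176, 0.701]
force: [0.1, -0.5, 0.0]
grip_width: 0.306
```

```bash
python3 - <<'E'
from h import *
s=ctrl.sense();print(s['time_s'],s['eef_pos'].round(1),s['force'].round(1),s['joints'].round(2))
save('wrist','w3')
E
```

```text
5.2 [485.1  58.8 332.8] [ 0.1 -0.5  0. ] [-0.3   0.2   1.42  0.34  1.67  1.14]
```

View pics/w3.png

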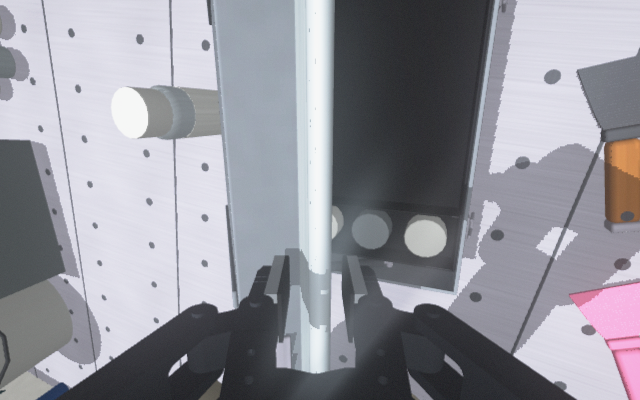

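The strip (u≈318) sits free between the jaws, the tray is visible with its caps at the near end, and the force is about 0. The lid is past its balance point, so I'll back out along the tool axis.

carry_out([
  [0.39,-15,-6,0,0,0,0],
  [0.39,-40,-10,0,0,0,0],
  [0.39,-75,-10,0,0,0,0],
  [0.39,-120,0,0,0,0,0],
  [0.39,-160,20,0,0,0,0],
])

```text
time_s: 5.88
eef_pos: [495.0, -19.5, 475.7]
ee_rot: [0.085, -0.686, -0.176, 0.701]
force: [0.9, -0.3, -0.6]
grip_width: 0.299
```

```bash
python3 - <<'E'
from h import *
s=ctrl.sense();print(s['time_s'],s['eef_pos'].round(1),s['force'].round(1),s['joints'].round(2))
g=np.array([514,-184,11.])
# grasp: tool down, jaws across the handle
a=np.arctan2(.336,.942)
d=np.array([np.cos(a),np.sin(a),0]);x=-Z
for y in(np.array([-d[1],d[0],0]),np.array([d[1],-d[0],0])):
    Rt=np.c_[x,y,np.cross(x,y)];print(plan(g+150*Z,Rt))
E
```

```text
5.875 [495.  -19.5 475.7] [ 0.9 -0.3 -0.6] [-0.44  0.27  0.98  0.36  2.07  1.14]
(array([232.9, 268.7,   3.3]), array([165.1,  31.1,   3.5]))
(array([232.9, 268.7,   3.3]), array([-12. ,  -2.4,  21.2]))
```

carry_out([
  [0,15,30,0,-2,-0.4,3.5],
  [-0.5,70,75,1,-4.5,-1,8],
  [-1,120,125,2,-7,-1.5,13],
  [-1,165,180,3,-10,-2,17],
  [-1,200,230,3,-12,-2.4,21.2],
])

```text
time_s: 6.5
eef_pos: [509.4, -147.9, 222.5]
ee_rot: [-0.121, -0.696, -0.12, 0.697]
force: [0.8, -0.5, -1.2]
grip_width: 0.999
```

```bash
cat > gr.py <<'E'
from h import *
def Rd(deg):
    a=np.radians(deg);y=np.array([np.sin(a),-np.cos(a),0]);return np.c_[-Z,y,np.cross(-Z,y)]
E
python3 - <<'E'
from gr import *
s=ctrl.sense();print(s['time_s'],s['eef_pos'].round(1),s['joints'].round(2))
print(plan([514,-184,161],Rd(19.6)))
save('wrist','w4')
c,T=cam('wrist');np.save('T4',T)
E
```

```text
6.5 [ 509.4 -147.9  222.5] [-0.5   0.33  1.5  -0.    1.31  0.72]
(array([61.5, 35.5,  7.7]), array([ 0.1,  0.1, -0. ]))
```

View pics/w4.png

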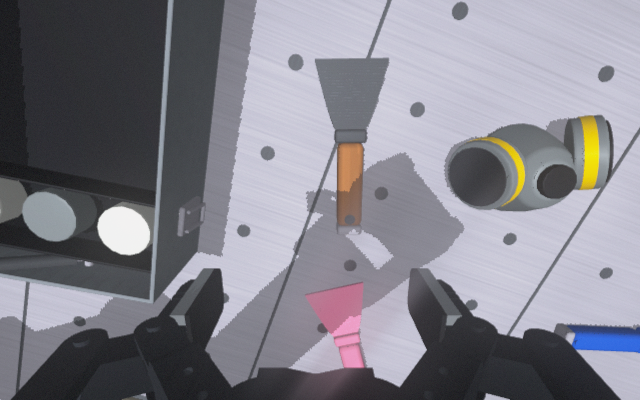

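The scraper's blade tip is at (352,58) and its butt at (348,232). The respirator is well to the right.

```bash
python3 - <<'E'
from gr import *
c,_=cam('wrist');T=np.load('T4.npy')
a=px(c,T,348,232,11);b=px(c,T,352,58,11);d=b-a
ang=np.degrees(np.arctan2(d[1],d[0]));m=(a+b)/2;g=m-37*d/np.linalg.norm(d)
print(a,b,np.linalg.norm(d),ang,m,g)
print(plan([g[0],g[1],90],Rd(ang)),plan([g[0],g[1],2],Rd(ang)))
E
```

```text
[ 463.97083422 -204.40500796   11.        ] [ 636.65080648 -140.51070812   11.        ] 184.12184653472133 20.305264646719927 [ 550.31082035 -172.45785804   11.        ] [ 515.61010941 -185.29766569   11.        ]
(array([125.5,  37.3,   3.1]), array([-0.6,  0.5,  0.2])) (array([213.5,  37.6,   2.4]), array([-0.6,  0.5,  0.2]))
```

carry_out([
  [-1,50,15,1,-0.3,0.2,0],
  [-1,105,30,2,-0.6,0.4,0.2],
  [-1,150,37.5,2.5,-0.6,0.4,0.2],
  [-1,190,37.5,2.5,-0.6,0.4,0.2],
  [-1,210,37.5,2.5,-0.6,0.4,0.2],
])

```text
time_s: 7.18
eef_pos: [519.1, -182.8, 12.2]
ee_rot: [0.123, 0.698, 0.124, -0.695]
force: [-0.0, 0.3, -0.6]
grip_width: 0.997
```

carry_out([
  [-0.3,0,0,0,0,0,0],
  [0.2,0,0,0,0,0,0],
  [0.6,0,0,0,0,0,0],
  [1,0,0,0,0,0,0],
  [1,0,0,0,0,0,0],
], newtons=50)

```text
time_s: 7.8
eef_pos: [520.2, -182.9, 15.0]
ee_rot: [0.125, 0.699, 0.123, -0.693]
force: [-0.8, -0.3, 6.5]
grip_width: 0.308
```

carry_out([
  [1,0,0,0,0,0,0],
  [1,-10,0,0,0,0,0],
  [1,-40,0,0,0,0,0],
  [1,-90,0,0,0,0,0],
  [1,-140,0,0,0,0,0],
])

```text
time_s: 8.43
eef_pos: [518.2, -182.2, 155.7]
ee_rot: [0.125, 0.698, 0.124, -0.694]
force: [0.4, 0.4, -0.5]
grip_width: 0.307
```

```bash
python3 - <<'E'
from gr import *
s=ctrl.sense();print(s['time_s'],s['eef_pos'].round(1),s['joints'].round(2),s['grip_width'],s['force'])
TM=MID-32*YC+68*Z
print(TM)
a=7.4;d=np.array([np.cos(np.radians(a)),np.sin(np.radians(a)),0])
G=TM-10*XC-37*d
for z in (190,100,75):print(z,plan([G[0],G[1],z],Rd(a)))
a=save('wrist','w5');save('scene','s5')
im=np.hstack([cv2.imread('pics/w5.png'),cv2.imread('pics/s5.png')]);cv2.imwrite('pics/both5.png',cv2.resize(im,(800,250)))
E
```

```text
8.425 [ 518.2 -182.2  155.7] [-0.55  0.43  1.53  0.    1.17  0.66] 0.3071285327858842 [ 0.39774436  0.37135002 -0.5240871 ]
[574.044 107.428  68.   ]
190 (array([ -34.2, -250.9, -114.5]), array([12.8, -0.4, -0.1]))
100 (array([  55.8, -251.1, -113.9]), array([12.8, -0.4, -0.1]))
75 (array([  80.8, -251.1, -113.8]), array([12.8, -0.4, -0.1]))
```

View pics/both5.png

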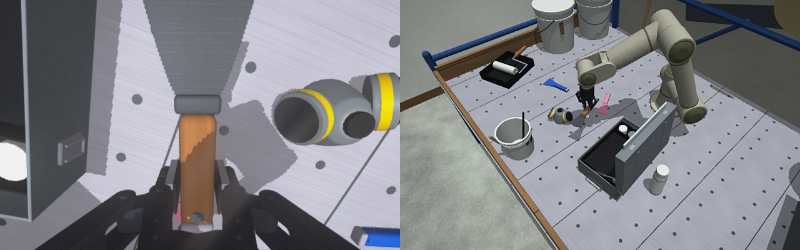

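The scraper is gripped level, the respirator hasn't moved, and the scene view shows the lid standing open at about (645,140). I'll carry it over the tray.

carry_out([
  [1,-30,0,0,0,0,0],
  [1,-60,-20,-8,1,0,0],
  [1,-65,-60,-27,3,-0.1,0],
  [1,-65,-105,-48,5,-0.2,0],
  [1,-65,-145,-66,7,-0.2,0],
], newtons=80)

```text
time_s: 9.15
eef_pos: [529.5, -21.9, 218.4]
ee_rot: [0.081, 0.703, 0.081, -0.702]
force: [0.6, 0.3, -1.8]
grip_width: 0.293
```

carry_out([
  [1,0,-38,-18,2,0,0],
  [1,0,-75,-33,4,-0.1,0],
  [1,0,-95,-42,5,-0.2,0],
  [1,0,-103,-45,5.6,-0.2,0],
  [1,0,-103,-45,5.6,-0.2,0],
])

```text
time_s: 9.78
eef_pos: [549.9, 86.9, 218.4]
ee_rot: [-0.048, -0.705, -0.047, 0.706]
force: [-0.2, 0.8, -1.3]
grip_width: 0.297
```

```bash
python3 - <<'E'
from gr import *
s=ctrl.sense();print(s['time_s'],s['eef_pos'].round(1),s['joints'].round(2),s['grip_width'],s['force'])
TM=MID-32*YC+68*Z
a=7.4;d=np.array([np.cos(np.radians(a)),np.sin(np.radians(a)),0])
G=TM-10*XC-37*d
for z in (130,100,83):print(z,plan([G[0],G[1],z],Rd(a)))
save('wrist','w6');save('scene','s6')
im=np.hstack([cv2.imread('pics/w6.png')[:,100:560],cv2.resize(cv2.imread('pics/s6.png')[130:330,230:460],(460,400))]);cv2.imwrite('pics/both6.png',cv2.resize(im,(800,348)))
E
```

```text
9.775 [549.9  86.9 218.4] [-0.05  0.39  1.42 -0.    1.33  1.38] 0.2972878120515486 [-0.17394294  0.78444792 -1.32951852]
130 (array([88.3, -7.5, 10.3]), array([ 0.3,  0.1, -0.1]))
100 (array([118.3,  -7.5,  10.3]), array([ 0.3,  0.1, -0.1]))
83 (array([135.3,  -7.6,  10.3]), array([ 0.3,  0.1, -0.1]))
```

View pics/both6.png

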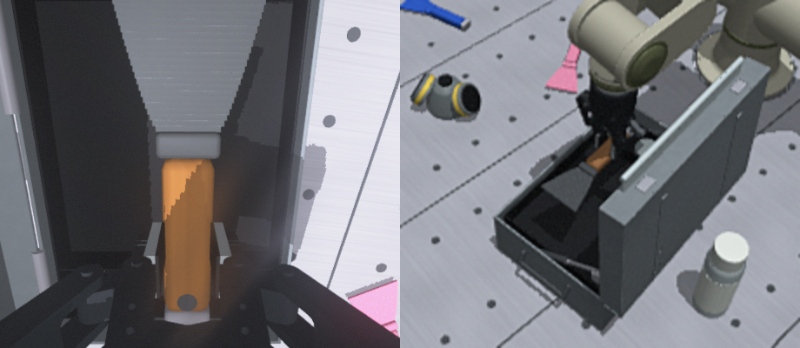

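The scraper is level, lined up with the tray and clear of its walls, and the lid stands upright. I'll lower it.

carry_out([
  [1,25,-4,5,0,0,0],
  [1,55,-7,10,0,0,0],
  [1,80,-7.5,10,0,0,0],
  [1,100,-7.5,10,0,0,0],
  [1,115,-7.5,10,0,0,0],
])

```text
time_s: 10.5
eef_pos: [539.1, 92.1, 102.8]
ee_rot: [-0.047, -0.705, -0.046, 0.706]
force: [0.4, -0.1, -0.9]
grip_width: 0.293
```

carry_out([
  [1,3,0,0,0,0,0],
  [1,6,0,0,0,0,0],
  [1,9,0,0,0,0,0],
  [1,11,0,0,0,0,0],
  [1,12,0,0,0,0,0],
])

```text
time_s: 11.12
eef_pos: [539.2, 92.9, 91.6]
ee_rot: [-0.048, -0.705, -0.046, 0.706]
force: [-1.0, 0.5, -1.9]
grip_width: 0.295
```

```bash
python3 - <<'E'
from gr import *
s=ctrl.sense();print(s['time_s'],s['eef_pos'].round(1),s['grip_width'],s['force'],s['wrist_torque'])
E
```

```text
11.125 [539.2  92.9  91.6] 0.29475443980915245 [-0.95519021  0.52771763 -1.85866061] [-0.01934468  0.02118667  0.00550199]
```

carry_out([
  [1,2,0,0,0,0,0],
  [1,4,0,0,0,0,0],
  [1,5,0,0,0,0,0],
  [1,6,0,0,0,0,0],
  [1,6,0,0,0,0,0],
])

```text
time_s: 11.75
eef_pos: [539.2, 92.9, 85.5]
ee_rot: [-0.048, -0.705, -0.046, 0.706]
force: [0.1, -0.0, -1.3]
grip_width: 0.291
```

carry_out([
  [1,1,0,0,0,0,0],
  [1,2,0,0,0,0,0],
  [1,2,0,0,0,0,0],
  [1,2,0,0,0,0,0],
  [1,2,0,0,0,0,0],
])

```text
time_s: 12.38
eef_pos: [539.2, 92.9, 83.6]
ee_rot: [-0.048, -0.705, -0.046, 0.706]
force: [-0.2, -0.6, -0.9]
grip_width: 0.293
```

carry_out([
  [1,1,0,0,0,0,0],
  [1,2,0,0,0,0,0],
  [1,2.5,0,0,0,0,0],
  [1,3,0,0,0,0,0],
  [1,3,0,0,0,0,0],
])

```text
time_s: 13.0
eef_pos: [539.3, 92.9, 83.1]
ee_rot: [0.048, 0.706, 0.046, -0.705]
force: [-10.8, -0.7, 24.0]
grip_width: 0.292
```

carry_out([
  [1,1,0,0,0,0,0],
  [1,2,0,0,0,0,0],
  [1,2.5,0,0,0,0,0],
  [1,3,0,0,0,0,0],
  [1,3,0,0,0,0,0],
])

```text
time_s: 13.62
eef_pos: [539.4, 92.9, 82.9]
ee_rot: [0.048, 0.706, 0.046, -0.705]
force: [-23.9, -1.3, 51.5]
grip_width: 0.291
```

The scraper met the floor at z≈83, as predicted. I'll ease off the pressure, then open.

carry_out([
  [1,-3,0,0,0,0,0],
  [1,-5,0,0,0,0,0],
  [1,-5.5,0,0,0,0,0],
  [1,-5.5,0,0,0,0,0],
  [1,-5.5,0,0,0,0,0],
], newtons=30)

```text
time_s: 14.25
eef_pos: [539.4, 92.8, 83.2]
ee_rot: [0.048, 0.706, 0.046, -0.706]
force: [-0.5, 0.4, 5.1]
grip_width: 0.296
```

carry_out([
  [0.3,0,0,0,0,0,0],
  [0.1,0,0,0,0,0,0],
  [-0.1,0,0,0,0,0,0],
  [-0.4,0,0,0,0,0,0],
  [-0.4,0,0,0,0,0,0],
])

```text
time_s: 14.88
eef_pos: [539.2, 92.8, 83.0]
ee_rot: [-0.048, -0.705, -0.046, 0.706]
force: [0.2, 0.6, -0.4]
grip_width: 0.696
```

carry_out([
  [-0.4,-5,0,0,0,0,0],
  [-0.4,-25,0,0,0,0,0],
  [-0.4,-60,0,0,0,0,0],
  [-0.4,-110,0,0,0,0,0],
  [-0.4,-150,0,0,0,0,0],
])

```text
time_s: 15.5
eef_pos: [539.3, 93.1, 235.5]
ee_rot: [0.048, 0.706, 0.046, -0.705]
force: [0.0, 0.8, -0.7]
grip_width: 0.701
```

carry_out([
  [-0.4,-20,20,0,0,0,0],
  [-0.4,-40,60,0,0,0,0],
  [-0.4,-40,110,0,0,0,0],
  [-0.4,-40,150,0,0,0,0],
  [-0.4,-40,160,0,0,0,0],
])

```text
time_s: 16.12
eef_pos: [560.5, -67.4, 273.4]
ee_rot: [-0.047, -0.705, -0.046, 0.706]
force: [0.1, 0.8, 0.3]
grip_width: 0.696
```

```bash
python3 - <<'E'
from gr import *
s=ctrl.sense();print(s['time_s'],s['eef_pos'].round(1),s['force'].round(1),s['grip_width'])
save('wrist','w7');save('scene','s7')
c,T=cam('wrist');np.save('T7',T)
im=np.vstack([cv2.resize(cv2.imread('pics/w7.png'),(480,300)),cv2.resize(cv2.imread('pics/s7.png')[130:330,180:500],(480,300))]);cv2.imwrite('pics/both7.png',im)
E
```

```text
16.125 [560.5 -67.4 273.4] [0.1 0.8 0.3] 0.69567659898532
```

View pics/both7.png

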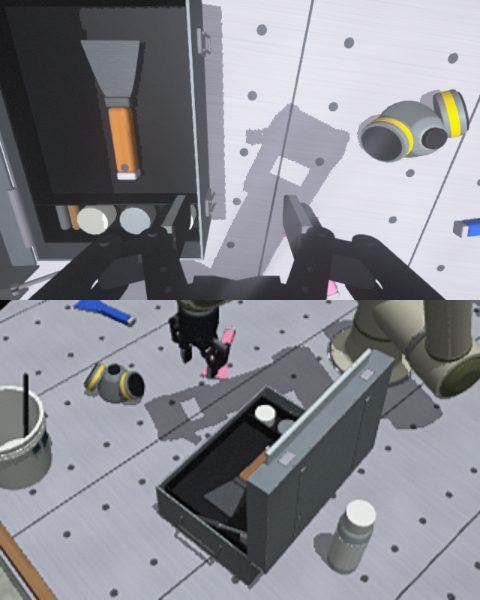

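The scraper lies in the large compartment, with its butt at (128,176) and blade tip at (112,41) in the wrist view. The lid stands upright, and the can and respirator are in place. Now a numeric check of the scraper position and lid angle.

```bash
python3 - <<'E'
from gr import *
c,_=cam('wrist');T=np.load('T7.npy')
a=px(c,T,128/.75,176/.75,79);b=px(c,T,112/.75,41/.75,79)
TM=MID-32*YC+68*Z;r=(a+b)/2-TM
print('len',np.linalg.norm(b-a),'mid in tray',r@XC,r@YC)
c,T=cam('scene')
for th in(1.3,1.4,1.5): print(th,[np.round(proj(c,T,lip(th,s)),0) for s in(-150,150)])
a=cv2.imread('pics/full_s7.png').astype(int);s=ctrl.sense();print(s['dq'].round(3))
# respirator and can shift, before/after
b=cv2.imread('pics/full_scene1.png').astype(int)
for n,(x0,y0,x1,y1) in dict(resp=(230,165,285,205),can=(395,258,440,315)).items(): print(n,np.abs(a-b)[y0:y1,x0:x1].mean())
E
```

```text
len 184.65334475544992 mid in tray -9.293797868833048 0.6563361087323301
1.3 [array([337., 221.]), array([407., 156.])]
1.4 [array([346., 226.]), array([416., 159.])]
1.5 [array([356., 231.]), array([425., 163.])]
[ 0.037 -0.009  0.013  0.005 -0.002  0.013]
resp 14.011969696969697
can 14.706302794022092
```

The scraper's middle is at (-9, +1) mm in the tray frame and the lip pixels match a lid angle of 1.5 rad. The can and respirator are at the same pixels as at the start. I'll hand in.

```bash
python3 -c "
from rig import order,ctrl
print(ctrl.sense()['force']);print(order.finish_job())"
```

```text
[-0.73955098  0.76391867  0.16026758]
the job is handed in; nothing more can be done
None
```

The lid is standing open on its struts and the scraper is lying in the large compartment of the tray. I handed the job in at about 16 s; the system gives no verdict.

- **Lid:** I caught the lip loosely between the jaws, carried it along its arc to about 0.94 rad, then backed off so the struts could finish. In the last scene picture the lip pixels match a lid angle of about 1.5 rad.
- **Scraper:** I gripped the dark steel scraper by its handle and lowered it until it met the tray floor, then released it. My last measurement puts its middle at about (-9, +1) mm in the tray frame. It looks flat in the pictures, but I did not measure its tilt or height.
- **Pressing down:** I pressed a little too far at that point. The wrist force reached about 57 N, under the 120 N limit, and I eased it off before opening the jaws.
- **Spray can and respirator:** Both were at the same pixels by eye, within 3 px, before and after. The automatic before-and-after image difference was not near zero (about 14 grey levels for each). I put that down to changed shadows and lighting but did not confirm it.

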